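# Pack the foam tray of a specimen transport case

### The arm

A 7-joint arm with a two-finger parallel gripper is mounted at the origin on the work surface. World frame = base frame: x ahead of the robot, y to its left, z up, the work surface at z = 0. Lengths are in m, angles in rad, forces in N, time in s.
With the tool pointing down it reaches from about 0.35 to 0.9 m from the base axis. Payload 7.2 kg.
Tool frame: the origin (TCP) lies at the very end of the fingers, on their centre line; the grasp point (between the pads) lies 19 mm behind it; z points along the fingers, y is the line along which they close (so a half turn about z gives the same grasp; the last joint's range is limited). The gripper opens to 88 mm and grips with 3 to 60 N. Pads are 20 mm wide; open, the fingers measure 115 mm over their backs; the gripper's body (75 mm by 178 mm) begins 61 mm behind the grasp point.
Start: joints at [-1.225, 0.411, -0.013, 1.596, 0.006, 1.134, -0.082], TCP at [0.251, 0.572, 0.192] pointing down, gripper open.
Joint ranges: [-2.95, 2.95], [-0.29, 1.99], [-1.47, 1.44], [0.14, 2.54], [-1.03, 4.17], [0.13, 1.85], [-2.86, 2.86]. Speed limits (rad/s): [2.39, 2.39, 3.01, 3.01, 3.14, 3.14, 3.14].

### API

Orientations are given as [roll, pitch, yaw] about the fixed x, y, z axes, in that order (R = Rz(yaw) Ry(pitch) Rx(roll)).
In Python, from rig import ctrl, viewer, finish_job gives the robot as it stands.
- The arm moves only by the shell command python3 -m pendant 'ROWS' [OPENING]. ROWS is a JSON object of lists of equal length, an entry for each row: "translation": the shift along the world's x, y, z in units of 250 mm (1.0 is 250 mm), a list of three; "delta_rot": the turn, a rotation vector about the world's x, y, z in units of 0.5 rad (1.0 is 0.5 rad), a list of three. In form: {"translation": [[dx, dy, dz], ...], "delta_rot": [[rx, ry, rz], ...]}. A call has 1 to 5 rows; each row is the pose to reach, as a shift and turn from the pose commanded when the call began; what a row does not reach only later rows make up. A row lasts 1/8 s, in which the tool goes at most 62.5 mm and 10.7 degrees, less where a joint would pass 70% of its speed; a pose out of reach is approached as far as the arm can. A call with a number of a shift or a turn outside -1 to 1 is refused whole. A call with a gripper value outside its range is refused whole. OPENING is the opening, from 0 (shut) to 1 (fully open), set as the call begins (- or left out, the last holds). The fingers move at their own pace and stop on an object; the grip force is fixed at half the most. Time passes only in rows, so rows that repeat a pose let the fingers close. It gives the time, the measured TCP pose, the force, the opening and the grip force at its end, in the units of the state.
- ctrl.get_state(): the state, without advancing time (a new reading comes with each control period).
- viewer.get_image(name): name is "scene" or "top"; returns the picture (480x640x3 uint8, blue, green, red); there is no depth.
- viewer.camera_params(name): a dict with "fx", "fy", "cx", "cy" (pixels), "eye" and "orientation" of the camera in the world. Camera axes: x right, y up, looking along -z (the intrinsics and any distortion apply to the point x, -y, -z); pixel columns grow to the right and rows downward; lengths in m; the calibration is good to about 2 mm. A picture is of the moment at which its call begins. camera_params takes no time and is no camera call.
- finish_job(): hands the job in; it is judged then, once.
The state is a dict: "time": time; "qpos": joint angles; "qd": joint speeds; "effort": joint torques, N m; "ee_pos": TCP position; "orientation": TCP orientation; "wrist_force": force on the tool from outside, world axes, zero at the start; "ft_torque": the same for the moment, N m; "gripper_width": opening from 0.0 (shut) to 1.0 (fully open); "grip_force": force on a finger pad.
Only numpy, scipy, OpenCV 4.12 (cv2) and the standard library are available. Lean on these libraries where they do the work, as an engineer would, in place of code of your own. Each camera call takes 0.05 s, during which the arm holds its last target. There are 200 camera calls.

### The job

Pack the foam tray for the specimen courier: set the full one of the two identical metal canisters (lift them to feel which), the sample jar, the temperature logger and the cold brick each upright and fully down in the foam cut-out that matches its shape and size. Keep canisters and jar upright all the while and set things down, do not drop them. Leave the empty canister standing upright on the bench or its pad, outside the tray.

Things in the scene. Friction and masses are not known exactly. Their poses are not given: they have to be found in the camera images.
- canister_a: closed aluminium canister, knurled steel screw lid, upright. 60 mm diameter at the lid (top 22 mm), 58 mm below, 82 mm tall. Origin: centre of its underside, z up. One of two identical to the eye, their names say nothing: the full one weighs about 0.45 kg, the empty one 0.13 kg; only lifting tells which is which
- canister_b: closed aluminium canister, knurled steel screw lid, upright. 60 mm diameter at the lid (top 22 mm), 58 mm below, 82 mm tall. Origin: centre of its underside, z up. One of two identical to the eye, their names say nothing: the full one weighs about 0.45 kg, the empty one 0.13 kg; only lifting tells which is which
- sample_jar: clear plastic specimen jar with paper label and white screw cap, upright. 42 mm diameter at the cap (top 17 mm), 40 mm below it, 62 mm tall, about 0.07 kg. Origin: centre of its underside, z up. Like the others it starts on a fixed light blue bench pad (310 x 300 x 2 mm) beside the tray, where also lie a loose tape roll (40 mm, 18 mm high) and a spare cap (34 mm, 13 mm high), unimportant
- temp_logger: grey plastic temperature logger, a flat box 72 (x) x 40 (y) x 30 (z) mm with a small black display and two buttons on top, about 0.09 kg. Origin: centre of its underside, z up, x along its length
- cold_brick: white plastic cold brick, a flat box 104 (x) x 60 (y) x 32 (z) mm with rounded edges (6 mm) and three raised bars on top, about 0.18 kg. Origin: centre of its underside, z up, x along its length
- foam_round_large: fixed dark foam module 131 x 131 x 26 mm, one of four (2 x 2) in the aluminium tray, with one cut-out 15 mm deep, light grey floor, edge bevelled 3 mm: round, 76 mm diameter, for a canister. Origin: centre of the module's underside, 11 mm below the cut-out's floor; cut-out centred on it. Module tops 30 mm, tray rim 32 mm above the bench
- foam_round_small: fixed dark foam module 131 x 131 x 26 mm, one of four (2 x 2) in the aluminium tray, with one cut-out 15 mm deep, light grey floor, edge bevelled 3 mm: round, 58 mm diameter, for the jar. Origin: centre of the module's underside, 11 mm below the cut-out's floor; cut-out centred on it. Module tops 30 mm, tray rim 32 mm above the bench
- foam_rect_large: fixed dark foam module 131 x 131 x 26 mm, one of four (2 x 2) in the aluminium tray, with one cut-out 15 mm deep, light grey floor, edge bevelled 3 mm: rectangular, 118 (along x) x 74 (along y) mm, for the cold brick, either way round. Origin: centre of the module's underside, 11 mm below the cut-out's floor; cut-out centred on it. Module tops 30 mm, tray rim 32 mm above the bench
- foam_rect_small: fixed dark foam module 131 x 131 x 26 mm, one of four (2 x 2) in the aluminium tray, with one cut-out 15 mm deep, light grey floor, edge bevelled 3 mm: rectangular, 88 (along x) x 56 (along y) mm, for the temperature logger, either way round. Origin: centre of the module's underside, 11 mm below the cut-out's floor; cut-out centred on it. Module tops 30 mm, tray rim 32 mm above the bench

How it is judged:
At the end, for the whole second after the job is handed in: Full canister (it presses on the foam with over 2.5 N), jar, logger and brick each in its own cut-out: centre within 14 mm of the cut-out's, underside under 3.5 mm above its floor, upright within 0.12 rad. Empty canister upright on bench or pad (underside below 8 mm). All released and at rest (angle between each of canister_a, canister_b, sample_jar, temp_logger, cold_brick's own z axis and vertical below 0.12 rad and linear speed of each of canister_a, canister_b, sample_jar, temp_logger, cold_brick below 0.02 m/s and horizontal distance between sample_jar and foam_round_small below 0.014 m and z of sample_jar in the frame of foam_round_small below 0.0145 m and horizontal distance between temp_logger and foam_rect_small below 0.014 m and z of temp_logger in the frame of foam_rect_small below 0.0145 m and horizontal distance between cold_brick and foam_rect_large below 0.014 m and z of cold_brick in the frame of foam_rect_large below 0.0145 m and ((horizontal distance between canister_a and foam_round_large below 0.014 m and z of canister_a in the frame of foam_round_large below 0.0145 m and contact force between canister_a and foam_round_large above 2.5 N and height (world z) of canister_b below 0.008 m) or (horizontal distance between canister_b and foam_round_large below 0.014 m and z of canister_b in the frame of foam_round_large below 0.0145 m and contact force between canister_b and foam_round_large above 2.5 N and height (world z) of canister_a below 0.008 m))); the robot touches nothing.
It fails at once if a canister or the jar is tipped more than about 35 degrees (angle between any of canister_a, canister_b, sample_jar's own z axis and vertical above 0.6 rad).
It fails at once if one of the five things is dropped (from more than about 3 cm) or thrown: it moves faster than 0.8 m/s while the fingers do not hold it ((linear speed of canister_a above 0.8 m/s and contact force between the fingers and canister_a below 0.05 N) or (linear speed of canister_b above 0.8 m/s and contact force between the fingers and canister_b below 0.05 N) or (linear speed of sample_jar above 0.8 m/s and contact force between the fingers and sample_jar below 0.05 N) or (linear speed of temp_logger above 0.8 m/s and contact force between the fingers and temp_logger below 0.05 N) or (linear speed of cold_brick above 0.8 m/s and contact force between the fingers and cold_brick below 0.05 N)).
It also fails if it takes over 122 s, if anything falls off the work surface, if the arm or the gripper's body presses on something with over 40 N, if the wrist force passes 120 N, or if a joint passes its speed limit or range.

## Working session

There is one attempt and no reset: what is moved stays moved. The work goes in short steps, Python scripts to look and compute and a shell command to move; the robot and the scene stay as the last step left them, time stands still between calls to the robot, and variables do not carry over. Pictures are saved under pics/ and viewed, at most 14 in all, crops included, and the job is handed in when it is done.

```bash
mkdir -p pics; python3 - <<'E'
from rig import ctrl, viewer
import cv2
for n in("top","scene"):
    cv2.imwrite(f"pics/{n}0.png",viewer.get_image(n)); print(n,viewer.camera_params(n))
s=ctrl.get_state(); print(s)
E
```

```text
top {'fx': 528.229173369803, 'fy': 528.229173369803, 'cx': 326.650007405962, 'cy': 235.71434493227625, 'eye': array([0.35162226, 0.00259464, 1.0414897 ]), 'orientation': array([ 0.20923642, -0.00659857, -1.62074029])}
scene {'fx': 485.39637373351235, 'fy': 485.39637373351235, 'cx': 315.40074936516885, 'cy': 240.2859136117902, 'eye': array([0.86210092, 0.47013397, 0.57593306]), 'orientation': array([ 0.78882219, -0.01136675,  2.56558178])}
{'time': 0.1, 'qpos': array([-1.22518211,  0.41181387, -0.0127068 ,  1.59691181,  0.00558805,
        1.13428911, -0.08214425]), 'qd': array([ 0.00042466, -0.00129645,  0.00040244, -0.00323813, -0.00059129,
       -0.00160001, -0.00011149]), 'effort': array([ 2.78480176e-03, -5.89090884e+01,  6.43768441e-01, -2.91708970e+01,
       -5.37886529e-02,  1.45180116e-02,  4.60559318e-05]), 'ee_pos': array([0.25116124, 0.57179965, 0.19121685]), 'orientation': array([-3.14020879e+00,  8.85797705e-05,  2.72784837e+00]), 'wrist_force': array([ 0.67648111,  0.54048247, -0.56653809]), 'ft_torque': array([ 0.01961439, -0.0381029 , -0.03277519]), 'grip_force': 0.0, 'gripper_width': 1.0019561433862583}
```

View pics/top0.png

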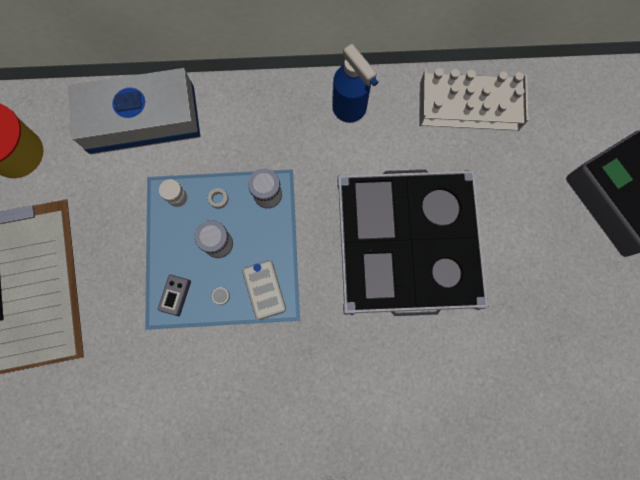

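View pics/scene0.png

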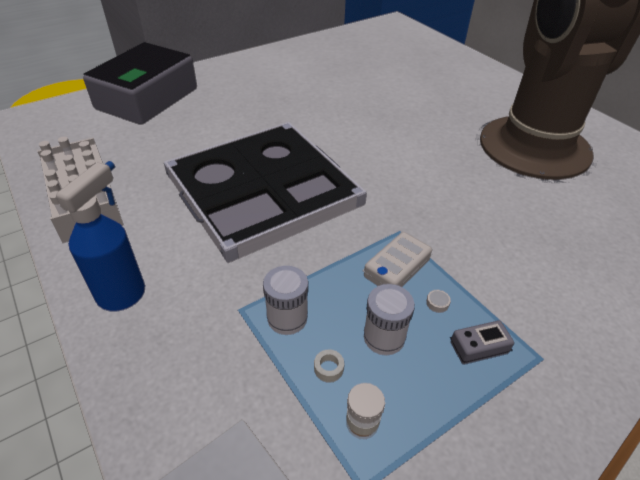

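The top view shows the canisters at about (264,185) and (211,237), jar (172,191), logger (174,295) and brick (264,290). The cut-outs are large rect (376,210), large round (441,208), small rect (379,275) and small round (447,272). I'll enlarge the picture for accuracy.

```bash
cat > h.py <<'E'
import numpy as np, cv2
from scipy.spatial.transform import Rotation as R
from rig import ctrl, viewer
def ray(n,uv):
    c=viewer.camera_params(n); uv=np.atleast_2d(uv).astype(float)
    d=np.c_[(uv[:,0]-c['cx'])/c['fx'],-(uv[:,1]-c['cy'])/c['fy'],-np.ones(len(uv))]
    return c['eye'], R.from_euler('xyz',c['orientation']).apply(d)
def plane(n,uv,z):
    e,d=ray(n,uv); return e+d*((z-e[2])/d[:,2])[:,None]
def proj(n,p):
    c=viewer.camera_params(n); q=R.from_euler('xyz',c['orientation']).inv().apply(np.atleast_2d(p)-c['eye'])
    return np.c_[c['cx']-c['fx']*q[:,0]/q[:,2], c['cy']+c['fy']*q[:,1]/q[:,2]]
E
python3 - <<'E'
from h import *
im=cv2.imread("pics/top0.png")
cv2.imwrite("pics/c1.png",cv2.resize(im[160:340,135:315],None,fx=3.3,fy=3.3,interpolation=cv2.INTER_CUBIC))
cv2.imwrite("pics/c2.png",cv2.resize(im[160:325,330:495],None,fx=3.6,fy=3.6,interpolation=cv2.INTER_CUBIC))
np.set_printoptions(precision=4,suppress=True)
print("pad",plane("top",[[148,176],[293,170],[298,321],[147,328]],.002))
print("tray",plane("top",[[340,175],[472,173],[485,307],[346,312]],.032))
# cutout floor blobs
g=cv2.cvtColor(im,cv2.COLOR_BGR2GRAY)
m=((g>70)&(g<150)).astype(np.uint8); roi=np.zeros_like(m); roi[178:305,350:475]=m[178:305,350:475]
n,l,s,c=cv2.connectedComponentsWithStats(roi)
for i in range(1,n):
    if s[i,4]>300: print(s[i],c[i],plane("top",c[i],.015), plane("scene",[[0,0]],.015)[0]*0)
E
```

```text
pad [[0.7149 0.3454 0.002 ]
 [0.7137 0.0472 0.002 ]
 [0.4051 0.0488 0.002 ]
 [0.4062 0.3412 0.002 ]]
tray [[ 0.6883 -0.0477  0.032 ]
 [ 0.6798 -0.3127  0.032 ]
 [ 0.4123 -0.3088  0.032 ]
 [ 0.4159 -0.044   0.032 ]]
[ 356  182   39   57 1988] [374.4145 209.9477] [[ 0.6172 -0.1135  0.015 ]] [ 0. -0.  0.]
[423 190  36  35 990] [440.4091 207.0828] [[ 0.6167 -0.2467  0.015 ]] [ 0. -0.  0.]
[ 364  253   30   45 1216] [378.4655 275.3133] [[ 0.485  -0.1124  0.015 ]] [ 0. -0.  0.]
[433 259  28  28 620] [446.0387 272.3952] [[ 0.4842 -0.2452  0.015 ]] [ 0. -0.  0.]
```

View pics/c1.png

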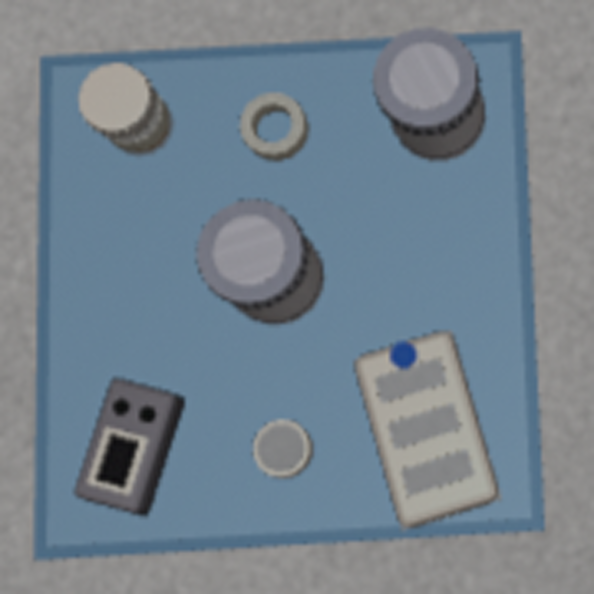

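View pics/c2.png

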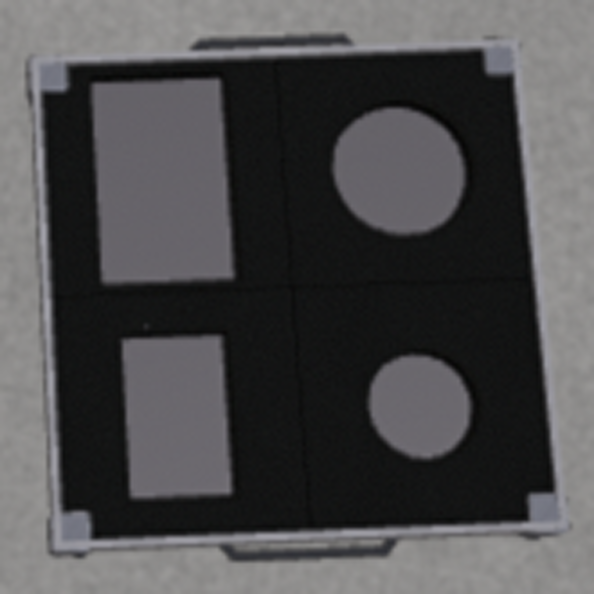

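The crops show that the pad and tray are well resolved, and the pad checks out at about 309 x 295 mm. Next I'll segment the objects from their silhouettes.

```bash
python3 - <<'E'
from h import *
from scipy.optimize import minimize
np.set_printoptions(precision=4,suppress=True)
im=cv2.imread("pics/top0.png").astype(int)
m=np.zeros(im.shape[:2],np.uint8)
b=im[:,:,0]-im[:,:,2]
m[165:326,150:294]=(b[165:326,150:294]<28)
def box(L,W,H):return np.array([[x,y,z] for x in(-L/2,L/2) for y in(-W/2,W/2) for z in(0,H)])
t=np.linspace(0,2*np.pi,48,endpoint=False)
def cyl(*rz):return np.vstack([np.c_[r*np.cos(t),r*np.sin(t),0*t+z] for r,z in rz])
can=cyl((.029,0),(.029,.06),(.03,.06),(.03,.082)); jar=cyl((.02,0),(.02,.045),(.021,.045),(.021,.062))
S=4
def fit(name,P,seed,z0,yaw0=None):
    x0=list(plane("top",[seed],z0+P[:,2].max()/2)[0,:2])+([yaw0] if yaw0 is not None else [])
    # target: component containing seed, allow clipped cap at pad edge
    mm=np.zeros_like(m);u,v=map(int,seed);k=42;mm[v-k:v+k,u-k:u+k]=m[v-k:v+k,u-k:u+k]
    n,l=cv2.connectedComponents(mm); T=(l==l[v,u]).astype(np.uint8)
    valid=cv2.resize(np.pad(np.ones((161,144),np.uint8),((165,154),(150,346))),None,fx=S,fy=S,interpolation=0)
    T=cv2.resize(T*255,None,fx=S,fy=S,interpolation=cv2.INTER_LINEAR)>127
    def cost(p):
        r=R.from_euler('z',p[2] if len(p)>2 else 0); q=proj("top",r.apply(P)+[p[0],p[1],z0])
        M=np.zeros(T.shape,np.uint8); cv2.fillConvexPoly(M,cv2.convexHull(np.round((q+.5)*S-.5).astype(np.int32)),1)
        return ((M>0)^T)[valid>0].sum()/T.sum()
    sim=np.array([x0]+[np.array(x0)+np.eye(len(x0))[i]*(.012 if i<2 else .2) for i in range(len(x0))])
    o=minimize(cost,x0,method='Nelder-Mead',options=dict(initial_simplex=sim,xatol=1e-4,fatol=1e-4))
    print(name,o.x,round(o.fun,3))
fit("far can",can,(266,190),.002); fit("near can",can,(213,240),.002); fit("jar",jar,(174,194),.002)
fit("logger",box(.072,.04,.03),(174,295),.002,-.2); fit("brick",box(.104,.06,.032),(264,290),.002,.25)
E
```

```text
far can [0.6645 0.1012] 0.298
near can [0.5651 0.2012] 0.05
jar [0.6666 0.2847] 0.062
logger [ 0.4657  0.2851 -0.307 ] 0.078
brick [0.4674 0.1116 0.2529] 0.067
```

```bash
python3 - <<'E'
from h import *
np.set_printoptions(precision=4,suppress=True)
c=lambda u,v:[135+u/3.3,160+v/3.3]
print(plane("top",[c(425,78),c(250,253)],.084)[:,:2], plane("top",[c(116,99)],.064)[:,:2])
print("scene far,near",plane("scene",[[286,282],[391,300]],.084)[:,:2],"jar",plane("scene",[[366,398]],.064)[:,:2])
E
python3 -m pendant '{"translation":[[0.3,-0.2,0],[0.6,-0.6,0],[0.9,-0.9,0],[1,-1,0],[1,-1,0]],"delta_rot":[[0,0,0],[0,0,0],[0,0,0],[0,0,0],[0,0,0]]}' 1
python3 - <<'E'
from h import *
s=ctrl.get_state();print(s['qpos'],s['orientation'],s['wrist_force'])
E
```

```text
[[0.6607 0.0999]
 [0.563  0.2003]] [[0.663  0.2819]]
scene far,near [[0.6631 0.1026]
 [0.5649 0.2008]] jar [[0.6658 0.2835]]
time: 0.72
ee_pos: [0.4731, 0.3515, 0.1918]
orientation: [-3.141, -0.0, 2.728]
wrist_force: [0.4, 0.2, -0.2]
gripper_width: 1.002
grip_force: 0.0
[-0.79125945  0.34942193  0.09174964  1.69163786 -0.03520285  1.10243997
  0.46805835] [-3.14133636e+00 -1.67360784e-04  2.72797446e+00] [ 0.39656552  0.22539545 -0.18870742]
```

```bash
python3 -m pendant '{"translation":[[0.16,-0.26,0],[0.3,-0.5,0],[0.366,-0.604,0],[0.366,-0.604,0],[0.366,-0.604,0]],"delta_rot":[[0,0,0],[0,0,0],[0,0,0],[0,0,0],[0,0,0]]}'
python3 -m pendant '{"translation":[[0,0,-0.2],[0,0,-0.4],[0,0,-0.52],[0,0,-0.583],[0,0,-0.583]],"delta_rot":[[0,0,0],[0,0,0],[0,0,0],[0,0,0],[0,0,0]]}'
```

```text
time: 1.35
ee_pos: [0.563, 0.2029, 0.1916]
orientation: [-3.142, -0.001, 2.728]
wrist_force: [-0.7, 0.4, 0.6]
gripper_width: 1.004
grip_force: 0.0
time: 1.98
ee_pos: [0.5627, 0.2033, 0.0456]
orientation: [-3.141, -0.001, 2.729]
wrist_force: [-0.3, -0.1, -0.0]
gripper_width: 0.997
grip_force: 0.0
```

```bash
python3 -m pendant '{"translation":[[0,0,0],[0,0,0],[0,0,0],[0,0,0],[0,0,0]],"delta_rot":[[0,0,0],[0,0,0],[0,0,0],[0,0,0],[0,0,0]]}' 0
python3 -m pendant '{"translation":[[0,0,0],[0,0,0],[0,0,0.04],[0,0,0.1],[0,0,0.12]],"delta_rot":[[0,0,0],[0,0,0],[0,0,0],[0,0,0],[0,0,0]]}'
python3 -m pendant '{"translation":[[0,0,0],[0,0,0],[0,0,0]],"delta_rot":[[0,0,0],[0,0,0],[0,0,0]]}'
```

```text
time: 2.6
ee_pos: [0.5643, 0.2025, 0.047]
orientation: [3.14, 0.001, 2.728]
wrist_force: [-0.4, -0.5, 6.5]
gripper_width: 0.675
grip_force: 30.0
time: 3.22
ee_pos: [0.5642, 0.2024, 0.0776]
orientation: [3.14, 0.001, 2.728]
wrist_force: [0.1, 0.7, -1.3]
gripper_width: 0.671
grip_force: 30.0
time: 3.6
ee_pos: [0.5633, 0.2021, 0.0758]
orientation: [-3.141, -0.001, 2.728]
wrist_force: [0.2, -0.3, -1.2]
gripper_width: 0.667
grip_force: 30.0
```

```bash
python3 -m pendant '{"translation":[[0,0,-0.06],[0,0,-0.1],[0,0,-0.12],[0,0,-0.12]],"delta_rot":[[0,0,0],[0,0,0],[0,0,0],[0,0,0]]}'
python3 -m pendant '{"translation":[[0,0,0],[0,0,0],[0,0,0],[0,0,0]],"delta_rot":[[0,0,0],[0,0,0],[0,0,0],[0,0,0]]}' 1
python3 -m pendant '{"translation":[[0,0,0.1],[0,0,0.25],[0,0,0.3],[0,0,0.3]],"delta_rot":[[0,0,0],[0,0,0],[0,0,0],[0,0,0]]}'
python3 -m pendant '{"translation":[[0.16,-0.16,0],[0.3,-0.3,0],[0.4,-0.4,0],[0.4,-0.4,0],[0.4,-0.4,0]],"delta_rot":[[0,0,0],[0,0,0],[0,0,0],[0,0,0],[0,0,0]]}'
```

```text
time: 4.1
ee_pos: [0.5635, 0.2024, 0.0465]
orientation: [3.142, -0.0, 2.728]
wrist_force: [-2.3, -0.5, 6.8]
gripper_width: 0.676
grip_force: 30.0
time: 4.6
ee_pos: [0.5636, 0.2022, 0.0461]
orientation: [-3.141, -0.0, 2.728]
wrist_force: [0.6, 0.0, -0.4]
gripper_width: 0.997
grip_force: 0.0
time: 5.1
ee_pos: [0.564, 0.2024, 0.1217]
orientation: [3.14, 0.001, 2.728]
wrist_force: [0.0, -0.4, -0.5]
gripper_width: 0.999
grip_force: 0.0
time: 5.72
ee_pos: [0.6623, 0.1031, 0.1196]
orientation: [-3.141, -0.003, 2.728]
wrist_force: [-0.7, 1.4, 0.2]
gripper_width: 1.002
grip_force: 0.0
```

Now the far canister: down, grip, and lift to weigh it.

```bash
python3 -m pendant '{"translation":[[0,0,-0.15],[0,0,-0.25],[0,0,-0.3],[0,0,-0.3],[0,0,-0.3]],"delta_rot":[[0,0,0],[0,0,0],[0,0,0],[0,0,0],[0,0,0]]}'
python3 -m pendant '{"translation":[[0,0,0],[0,0,0],[0,0,0],[0,0,0],[0,0,0]],"delta_rot":[[0,0,0],[0,0,0],[0,0,0],[0,0,0],[0,0,0]]}' 0
python3 -m pendant '{"translation":[[0,0,0.04],[0,0,0.1],[0,0,0.12],[0,0,0.12],[0,0,0.12]],"delta_rot":[[0,0,0],[0,0,0],[0,0,0],[0,0,0],[0,0,0]]}'
```

```text
time: 6.35
ee_pos: [0.6642, 0.1028, 0.0473]
orientation: [3.141, 0.001, 2.728]
wrist_force: [0.3, -0.2, -0.3]
gripper_width: 0.998
grip_force: 0.0
time: 6.98
ee_pos: [0.6638, 0.1021, 0.0465]
orientation: [3.141, 0.0, 2.728]
wrist_force: [-1.6, -0.5, 3.2]
gripper_width: 0.671
grip_force: 30.0
time: 7.6
ee_pos: [0.6633, 0.1022, 0.0759]
orientation: [-3.141, -0.001, 2.728]
wrist_force: [-0.3, -0.4, -4.1]
gripper_width: 0.675
grip_force: 30.0
```

```bash
python3 - <<'E'
from h import *
s=ctrl.get_state();print(s['qpos'],s['wrist_force'],s['ee_pos'])
im=viewer.get_image("scene");cv2.imwrite("pics/s2.png",im);print(ctrl.get_state()['wrist_force'])
E
```

```text
[-0.33803004  0.59840804  0.16765996  1.59678038 -0.11537265  0.95667956
  1.02469726] [-0.2943687  -0.40530335 -4.12798916] [0.66326857 0.10223678 0.07587509]
[ 0.4687543   0.0230125  -4.47351459]
```

View pics/s2.png

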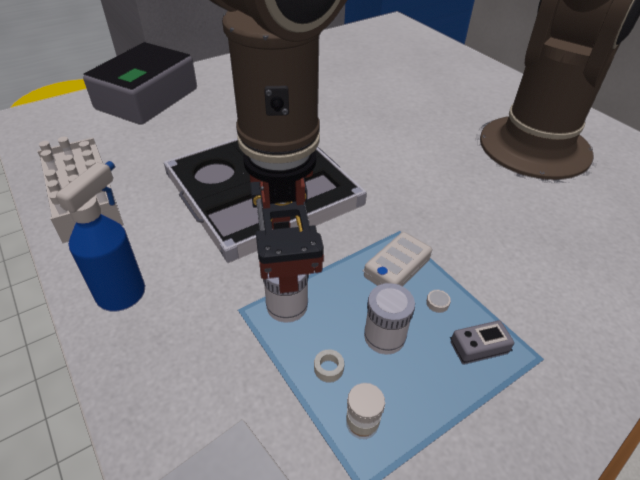

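The far canister reads about 4.3 N, so it is the full one, and it hangs upright in the gripper at about (288,295). I'll carry it to the large round cut-out.

```bash
python3 -m pendant '{"translation":[[0,0,0.08],[-0.1,-0.1,0.12],[-0.15,-0.3,0.12],[-0.19,-0.5,0.12],[-0.19,-0.7,0.12]],"delta_rot":[[0,0,0],[0,0,0],[0,0,0],[0,0,0],[0,0,0]]}'
python3 -m pendant '{"translation":[[0,-0.2,0],[0,-0.4,0],[0,-0.6,0],[0,-0.689,0],[0,-0.689,0]],"delta_rot":[[0,0,0],[0,0,0],[0,0,0],[0,0,0],[0,0,0]]}'
python3 -m pendant '{"translation":[[0,0,0],[0,0,0]],"delta_rot":[[0,0,0],[0,0,0]]}'
```

```text
time: 8.28
ee_pos: [0.6159, -0.0742, 0.1079]
orientation: [3.141, 0.001, 2.728]
wrist_force: [1.5, 0.0, -4.5]
gripper_width: 0.671
grip_force: 30.0
time: 8.9
ee_pos: [0.6158, -0.2473, 0.107]
orientation: [-3.141, 0.001, 2.725]
wrist_force: [-0.4, -0.4, -4.7]
gripper_width: 0.669
grip_force: 30.0
time: 9.15
ee_pos: [0.6167, -0.2427, 0.1063]
orientation: [3.14, -0.0, 2.731]
wrist_force: [-0.4, -0.2, -4.1]
gripper_width: 0.669
grip_force: 30.0
```

```bash
python3 - <<'E'
from h import *
a=viewer.get_image("scene")[100:300,100:400];b=viewer.get_image("top")[130:330,300:540]
cv2.imwrite("pics/p3.png",np.hstack([cv2.resize(a,(480,320)),cv2.resize(b,(320,320*200//240)) if 0 else cv2.resize(b,(310,320))]))
E
```

```text
(no output)
```

View pics/p3.png

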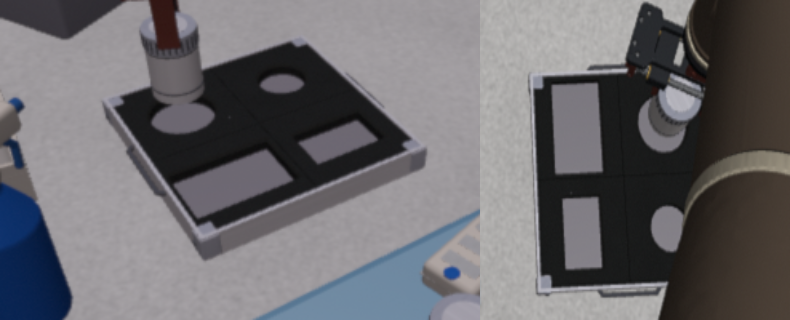

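The canister hovers over the large round cut-out, so I'll lower it gently.

```bash
python3 -m pendant '{"translation":[[0,0,-0.05],[0,0,-0.1],[0,0,-0.14],[0,0,-0.17],[0,0,-0.17]],"delta_rot":[[0,0,0],[0,0,0],[0,0,0],[0,0,0],[0,0,0]]}'
python3 -m pendant '{"translation":[[0,0,-0.01],[0,0,-0.016],[0,0,-0.016]],"delta_rot":[[0,0,0],[0,0,0],[0,0,0]]}'
```

```text
time: 9.88
ee_pos: [0.6156, -0.2449, 0.0628]
orientation: [-3.141, -0.001, 2.728]
wrist_force: [-0.8, -0.3, -4.1]
gripper_width: 0.671
grip_force: 30.0
time: 10.25
ee_pos: [0.6161, -0.245, 0.0598]
orientation: [3.141, 0.0, 2.728]
wrist_force: [1.2, 0.5, -4.5]
gripper_width: 0.675
grip_force: 30.0
```

```bash
python3 -m pendant '{"translation":[[0,0,-0.005],[0,0,-0.005]],"delta_rot":[[0,0,0],[0,0,0]]}'
python3 -m pendant '{"translation":[[0,0,0],[0,0,0],[0,0,0],[0,0,0]],"delta_rot":[[0,0,0],[0,0,0],[0,0,0],[0,0,0]]}' 1
python3 -m pendant '{"translation":[[0,0,0.1],[0,0,0.25],[0,0,0.3],[0,0,0.3]],"delta_rot":[[0,0,0],[0,0,0],[0,0,0],[0,0,0]]}'
python3 -m pendant '{"translation":[[0,0.25,0],[0,0.5,0],[0,0.75,0],[0,1,0],[0,1,0]],"delta_rot":[[0,0,0],[0,0,0],[0,0,0],[0,0,0],[0,0,0]]}'
python3 -m pendant '{"translation":[[0.05,0.25,0],[0.1,0.5,0],[0.15,0.75,0],[0.2,1,0],[0.2,1,0]],"delta_rot":[[0,0,0],[0,0,0],[0,0,0],[0,0,0],[0,0,0]]}'
```

```text
time: 10.5
ee_pos: [0.6166, -0.2452, 0.0595]
orientation: [3.141, 0.001, 2.728]
wrist_force: [-1.9, 0.4, 3.9]
gripper_width: 0.67
grip_force: 30.0
time: 11.0
ee_pos: [0.6161, -0.245, 0.0584]
orientation: [3.142, -0.0, 2.728]
wrist_force: [-1.5, -0.2, 0.5]
gripper_width: 0.997
grip_force: 0.0
time: 11.5
ee_pos: [0.6165, -0.2451, 0.134]
orientation: [3.141, 0.001, 2.728]
wrist_force: [-0.1, -0.6, -0.5]
gripper_width: 1.002
grip_force: 0.0
time: 12.12
ee_pos: [0.6149, 0.0127, 0.1315]
orientation: [3.14, -0.004, 2.738]
wrist_force: [-0.3, -0.8, -0.0]
gripper_width: 1.0
grip_force: 0.0
time: 12.75
ee_pos: [0.6643, 0.2611, 0.1307]
orientation: [3.141, -0.004, 2.735]
wrist_force: [0.7, -0.3, -0.6]
gripper_width: 0.999
grip_force: 0.0
```

```bash
python3 - <<'E'
from h import *
b=viewer.get_image("top")
cv2.imwrite("pics/p4.png",np.hstack([cv2.resize(b[160:340,135:315],(395,395)),cv2.resize(b[160:325,330:495],(395,395))]))
print(ctrl.get_state()['qpos'])
E
```

```text
[-0.52879228  0.61371183  0.14591885  1.4243452  -0.09451617  1.11306939
  0.79419304]
```

View pics/p4.png

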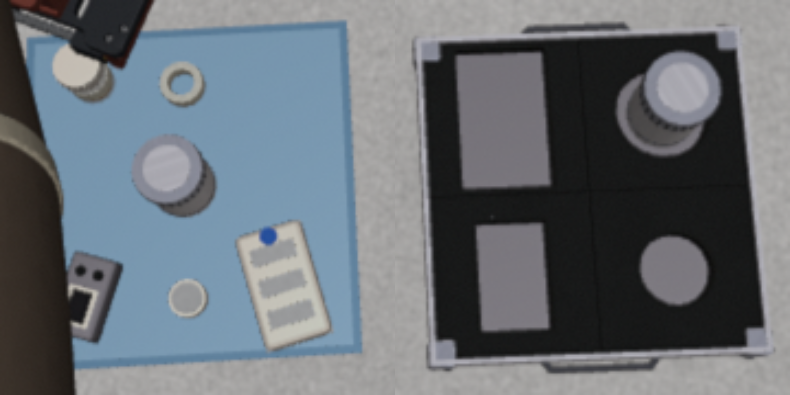

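The full canister stands inside the large round cut-out and the empty one is upright on the pad. Next is the jar.

```bash
python3 -m pendant '{"translation":[[0,0.116,0],[0,0.116,0],[0,0.116,0]],"delta_rot":[[0,0,0],[0,0,0],[0,0,0]]}'
python3 -m pendant '{"translation":[[0,0,-0.15],[0,0,-0.3],[0,0,-0.39],[0,0,-0.42],[0,0,-0.42]],"delta_rot":[[0,0,0],[0,0,0],[0,0,0],[0,0,0],[0,0,0]]}'
python3 -m pendant '{"translation":[[0,0,0],[0,0,0],[0,0,0],[0,0,0],[0,0,0]],"delta_rot":[[0,0,0],[0,0,0],[0,0,0],[0,0,0],[0,0,0]]}' 0
```

```text
time: 13.18
ee_pos: [0.6662, 0.2825, 0.1333]
orientation: [-3.141, 0.0, 2.727]
wrist_force: [-0.1, -0.2, 0.3]
gripper_width: 0.997
grip_force: 0.0
time: 13.8
ee_pos: [0.6664, 0.2831, 0.0288]
orientation: [-3.141, 0.0, 2.727]
wrist_force: [0.5, 0.1, 0.3]
gripper_width: 0.998
grip_force: 0.0
time: 14.42
ee_pos: [0.6661, 0.2841, 0.0285]
orientation: [3.141, 0.0, 2.728]
wrist_force: [0.5, -0.3, -0.6]
gripper_width: 0.464
grip_force: 17.9
```

```bash
python3 -m pendant '{"translation":[[0,0,0.02],[0,0,0.15],[0,0,0.3],[0,0,0.4],[0,0,0.4]],"delta_rot":[[0,0,0],[0,0,0],[0,0,0],[0,0,0],[0,0,0]]}'
python3 -m pendant '{"translation":[[0,-0.15,0],[0,-0.35,0],[0,-0.55,0],[0,-0.75,0],[0,-0.95,0]],"delta_rot":[[0,0,0],[0,0,0],[0,0,0],[0,0,0],[0,0,0]]}'
python3 -m pendant '{"translation":[[-0.15,-0.18,0],[-0.3,-0.35,0],[-0.45,-0.52,0],[-0.6,-0.7,0],[-0.728,-0.85,0]],"delta_rot":[[0,0,0],[0,0,0],[0,0,0],[0,0,0],[0,0,0]]}'
python3 -m pendant '{"translation":[[0,-0.2,0],[0,-0.314,0],[0,-0.314,0],[0,-0.314,0]],"delta_rot":[[0,0,0],[0,0,0],[0,0,0],[0,0,0]]}'
```

```text
time: 15.05
ee_pos: [0.6675, 0.2845, 0.131]
orientation: [3.138, 0.003, 2.728]
wrist_force: [-0.1, 0.4, -1.9]
gripper_width: 0.466
grip_force: 30.0
time: 15.68
ee_pos: [0.665, 0.0448, 0.1267]
orientation: [-3.14, -0.002, 2.728]
wrist_force: [0.1, 0.1, -0.7]
gripper_width: 0.466
grip_force: 30.0
time: 16.3
ee_pos: [0.4816, -0.1676, 0.1273]
orientation: [-3.141, -0.002, 2.727]
wrist_force: [0.5, -0.3, -1.1]
gripper_width: 0.465
grip_force: 30.0
time: 16.8
ee_pos: [0.4836, -0.2433, 0.1274]
orientation: [3.141, -0.002, 2.728]
wrist_force: [0.6, -0.1, -0.4]
gripper_width: 0.46
grip_force: 30.0
```

```bash
python3 -m pendant '{"translation":[[0,-0.004,-0.15],[0,-0.004,-0.25],[0,-0.004,-0.3],[0,-0.004,-0.33],[0,-0.004,-0.33]],"delta_rot":[[0,0,0],[0,0,0],[0,0,0],[0,0,0],[0,0,0]]}'
python3 -m pendant '{"translation":[[0,0,-0.01],[0,0,-0.016],[0,0,-0.016]],"delta_rot":[[0,0,0],[0,0,0],[0,0,0]]}'
```

```text
time: 17.42
ee_pos: [0.4843, -0.2452, 0.046]
orientation: [3.141, -0.0, 2.728]
wrist_force: [0.0, -0.4, -0.0]
gripper_width: 0.465
grip_force: 30.0
time: 17.8
ee_pos: [0.4842, -0.2456, 0.0421]
orientation: [3.142, 0.0, 2.728]
wrist_force: [-0.1, 0.4, -1.2]
gripper_width: 0.466
grip_force: 30.0
```

```bash
python3 -m pendant '{"translation":[[0,0,0],[0,0,0],[0,0,0],[0,0,0],[0,0,0]],"delta_rot":[[0,0,0],[0,0,0],[0,0,0],[0,0,0],[0,0,0]]}' 0.9
python3 -m pendant '{"translation":[[0,0,0.08],[0,0,0.2],[0,0,0.32],[0,0,0.32]],"delta_rot":[[0,0,0],[0,0,0],[0,0,0],[0,0,0]]}'
python3 -m pendant '{"translation":[[0,0.2,0],[-0.03,0.4,0],[-0.067,0.6,0],[-0.067,0.714,0],[-0.067,0.714,0]],"delta_rot":[[0,0,0.2],[0,0,0.4],[0,0,0.6],[0,0,0.667],[0,0,0.667]]}' 1
python3 -m pendant '{"translation":[[0,0.2,0],[0,0.4,0],[0,0.6,0],[0,0.714,0],[0,0.714,0]],"delta_rot":[[0,0,0.2],[0,0,0.4],[0,0,0.6],[0,0,0.667],[0,0,0.667]]}'
python3 -m pendant '{"translation":[[0,0,0],[0,0,0]],"delta_rot":[[0,0,0],[0,0,0]]}'
python3 - <<'E'
from h import *
print(ctrl.get_state()['qpos'])
E
```

```text
time: 18.42
ee_pos: [0.4841, -0.2455, 0.042]
orientation: [3.142, 0.0, 2.728]
wrist_force: [-0.7, -0.1, 0.6]
gripper_width: 0.9
grip_force: 0.0
time: 18.92
ee_pos: [0.4855, -0.2462, 0.1241]
orientation: [3.141, 0.004, 2.728]
wrist_force: [0.0, 0.4, -0.1]
gripper_width: 0.896
grip_force: 0.0
time: 19.55
ee_pos: [0.4668, -0.0648, 0.1212]
orientation: [3.141, -0.001, 3.066]
wrist_force: [-0.3, -0.4, -1.0]
gripper_width: 0.997
grip_force: 0.0
time: 20.18
ee_pos: [0.4673, 0.1123, 0.1213]
orientation: [3.141, -0.001, -2.886]
wrist_force: [-0.6, -1.4, -0.1]
gripper_width: 1.002
grip_force: 0.0
time: 20.42
ee_pos: [0.4675, 0.1096, 0.1218]
orientation: [-3.141, -0.0, -2.892]
wrist_force: [-0.6, -0.8, 0.7]
gripper_width: 0.999
grip_force: 0.0
[-0.30007785  0.24814176 -0.03681666  2.01714183  0.01236573  0.87696308
  1.47719104]
```

```bash
python3 -m pendant '{"translation":[[0,0,-0.2],[0,0,-0.3],[0,0,-0.37],[0,0,-0.415],[0,0,-0.415]],"delta_rot":[[0,0,0],[0,0,0],[0,0,0],[0,0,0],[0,0,0]]}'
python3 -m pendant '{"translation":[[0,0,0],[0,0,0],[0,0,0],[0,0,0],[0,0,0]],"delta_rot":[[0,0,0],[0,0,0],[0,0,0],[0,0,0],[0,0,0]]}' 0
python3 -m pendant '{"translation":[[0,0,0.04],[0,0,0.15],[0,0,0.3],[0,0,0.36],[0,0,0.36]],"delta_rot":[[0,0,0],[0,0,0],[0,0,0],[0,0,0],[0,0,0]]}'
python3 - <<'E'
from h import *
a=viewer.get_image("scene")[130:430,230:560]
b=viewer.get_image("top")[160:325,330:495]
cv2.imwrite("pics/p5.png",np.hstack([cv2.resize(a,(440,400)),cv2.resize(b,(350,400))]))
E
```

```text
time: 21.05
ee_pos: [0.4671, 0.1107, 0.0178]
orientation: [-3.141, -0.001, -2.889]
wrist_force: [0.2, -0.2, -0.2]
gripper_width: 1.004
grip_force: 0.0
time: 21.68
ee_pos: [0.4674, 0.1115, 0.0183]
orientation: [3.142, 0.0, -2.888]
wrist_force: [0.5, -0.2, 0.6]
gripper_width: 0.468
grip_force: 0.0
time: 22.3
ee_pos: [0.468, 0.1117, 0.1091]
orientation: [3.141, 0.002, -2.888]
wrist_force: [0.7, -0.7, -0.5]
gripper_width: 0.005
grip_force: 0.0
```

View pics/p5.png

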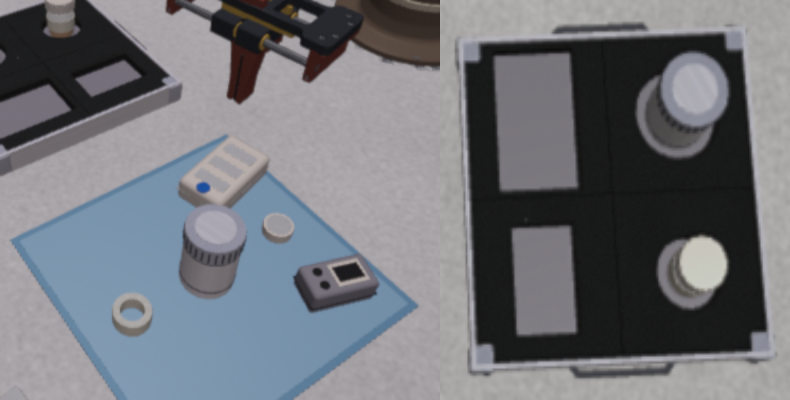

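The jar and canister are seated, but the grip on the brick missed. The fingers closed to zero and the brick still lies at about (225,170) in the crop. I'll check the geometry.

```bash
python3 - <<'E'
from h import *
np.set_printoptions(precision=4,suppress=True)
print(ctrl.get_state()['ee_pos'])
print("tip proj scene",proj("scene",[[.468,.1117,.109],[.4674,.1116,.018]]),"top",proj("top",[[.468,.1117,.109],[.4674,.1116,.034]]))
print("brick scene ctr",plane("scene",[[399,254]],.034))
im=viewer.get_image("top");cv2.imwrite("pics/p6.png",cv2.resize(im[160:340,135:315],(560,560),interpolation=cv2.INTER_CUBIC))
cv2.imwrite("pics/s6.png",viewer.get_image("scene"))
E
```

```text
[0.4668 0.1113 0.1074]
tip proj scene [[406.0769 218.8499]
 [398.0184 261.713 ]] top [[258.2869 283.8559]
 [263.0645 288.828 ]]
brick scene ctr [[0.467  0.1102 0.034 ]]
```

View pics/p6.png

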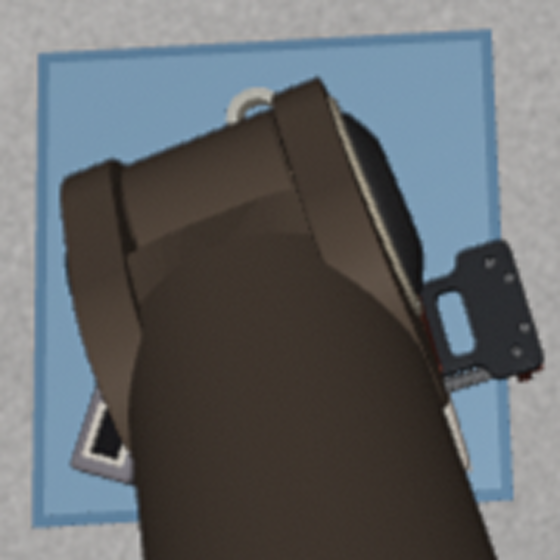

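```bash
python3 - <<'E'
import cv2
im=cv2.imread("pics/s6.png");cv2.imwrite("pics/c6.png",cv2.resize(im[120:300,300:500],(660,594),interpolation=cv2.INTER_CUBIC))
E
```

```text
(no output)
```

View pics/c6.png

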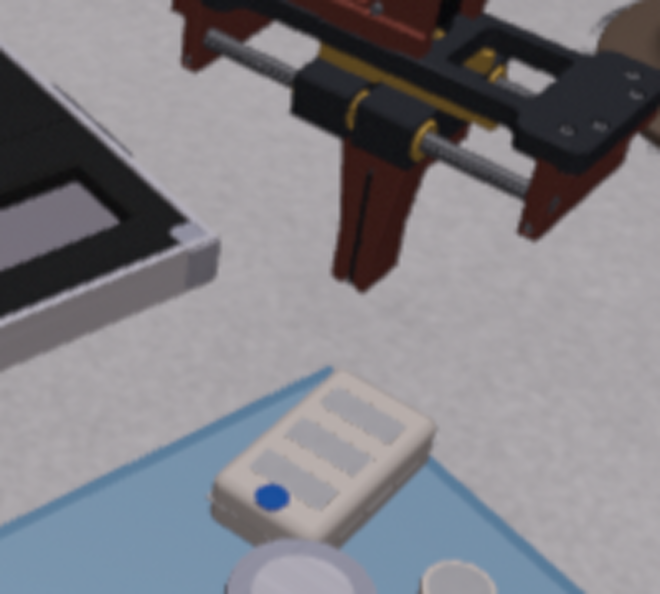

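The closed fingertips end at crop (365,280), which is full-image (410.6,204.8). The TCP should project to (406,219), so the real finger end sits higher than the TCP reading. I'll quantify that.

```bash
python3 - <<'E'
from h import *
np.set_printoptions(precision=4,suppress=True)
for z in (.105,.115,.125,.135,.145): print(z,plane("scene",[[410.6,204.8]],z)[0,:2],proj("scene",[[.467,.1113,z]]))
E
```

```text
0.105 [0.4385 0.0884] [[406.0291 220.4988]]
0.115 [0.4475 0.0965] [[407.0316 215.3214]]
0.125 [0.4564 0.1046] [[408.0546 210.0375]]
0.135 [0.4654 0.1127] [[409.0989 204.6438]]
0.145 [0.4744 0.1208] [[410.1652 199.1368]]
```

The finger end is about 27 mm above the reported TCP, which explains the miss. The brick hasn't moved, so I'll redo the grasp 27 mm lower.

```bash
python3 -m pendant '{"translation":[[0,0,0],[0,0,0],[0,0,0],[0,0,0],[0,0,0]],"delta_rot":[[0,0,0],[0,0,0],[0,0,0],[0,0,0],[0,0,0]]}' 1
python3 -m pendant '{"translation":[[0,0,0],[0,0,0],[0,0,-0.1],[0,0,-0.2],[0,0,-0.25]],"delta_rot":[[0,0,0],[0,0,0],[0,0,0],[0,0,0],[0,0,0]]}'
python3 -m pendant '{"translation":[[0,0,-0.1],[0,0,-0.17],[0,0,-0.21],[0,0,-0.22],[0,0,-0.22]],"delta_rot":[[0,0,0],[0,0,0],[0,0,0],[0,0,0],[0,0,0]]}'
python3 -m pendant '{"translation":[[0,0,0],[0,0,0],[0,0,0],[0,0,0],[0,0,0]],"delta_rot":[[0,0,0],[0,0,0],[0,0,0],[0,0,0],[0,0,0]]}' 0
```

```text
time: 23.12
ee_pos: [0.4674, 0.1115, 0.1082]
orientation: [3.142, 0.0, -2.888]
wrist_force: [0.1, 0.2, -0.4]
gripper_width: 0.533
grip_force: 0.0
time: 23.75
ee_pos: [0.4668, 0.1113, 0.0447]
orientation: [-3.142, -0.001, -2.888]
wrist_force: [0.1, -0.4, 0.5]
gripper_width: 0.998
grip_force: 0.0
time: 24.38
ee_pos: [0.4677, 0.1116, -0.0089]
orientation: [3.142, 0.001, -2.888]
wrist_force: [0.7, -0.3, 0.1]
gripper_width: 1.0
grip_force: 0.0
time: 25.0
ee_pos: [0.4675, 0.1116, -0.009]
orientation: [3.141, 0.0, -2.888]
wrist_force: [-1.7, -0.2, 4.0]
gripper_width: 0.682
grip_force: 30.0
```

```bash
python3 -m pendant '{"translation":[[0,0,0.04],[0,0,0.15],[0,0,0.28],[0,0,0.32],[0,0,0.32]],"delta_rot":[[0,0,0],[0,0,0],[0,0,0],[0,0,0],[0,0,0]]}'
python3 -m pendant '{"translation":[[0.1,-0.15,0],[0.22,-0.33,0],[0.34,-0.51,0],[0.46,-0.7,0],[0.55,-0.84,0]],"delta_rot":[[0,0,-0.1],[0,0,-0.25],[0,0,-0.4],[0,0,-0.535],[0,0,-0.535]]}'
python3 -m pendant '{"translation":[[0.046,-0.06,0],[0.046,-0.06,0],[0.046,-0.06,0],[0.046,-0.06,0]],"delta_rot":[[0,0,0],[0,0,0],[0,0,0],[0,0,0]]}'
python3 - <<'E'
from h import *
s=ctrl.get_state();print(s['qpos'],s['ee_pos'],s['orientation'],s['wrist_force'])
a=viewer.get_image("scene")[100:280,130:400]
b=viewer.get_image("top")[140:330,310:500]
cv2.imwrite("pics/p7.png",np.hstack([cv2.resize(a,(480,320)),cv2.resize(b,(320,320))]))
E
```

```text
time: 25.62
ee_pos: [0.4676, 0.1115, 0.071]
orientation: [3.142, 0.001, -2.888]
wrist_force: [0.2, -0.2, -2.3]
gripper_width: 0.683
grip_force: 30.0
time: 26.25
ee_pos: [0.6047, -0.1011, 0.0687]
orientation: [-3.141, -0.002, 3.125]
wrist_force: [0.5, 0.0, -1.6]
gripper_width: 0.679
grip_force: 30.0
time: 26.75
ee_pos: [0.6159, -0.1115, 0.0707]
orientation: [3.141, -0.0, 3.13]
wrist_force: [0.1, -0.4, -1.7]
gripper_width: 0.682
grip_force: 30.0
[ 0.0370258   0.53318274  0.09109179  1.71849615 -0.06044003  0.89308233
  1.71221992] [ 0.61588913 -0.11152838  0.07069622] [ 3.14073002e+00 -3.71325978e-04  3.12954074e+00] [ 0.08134974 -0.42825912 -1.65151247]
```

View pics/p7.png

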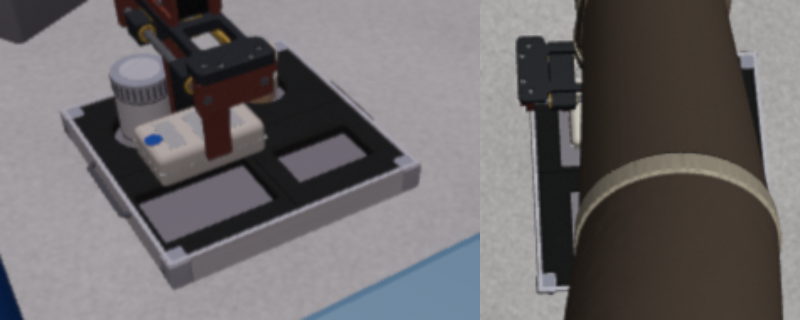

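The brick is level over its cut-out, so I'll lower it.

```bash
python3 -m pendant '{"translation":[[0,0,-0.08],[0,0,-0.15],[0,0,-0.2],[0,0,-0.24],[0,0,-0.24]],"delta_rot":[[0,0,0],[0,0,0],[0,0,0],[0,0,0],[0,0,0]]}'
python3 -m pendant '{"translation":[[0,0,-0.01],[0,0,-0.02],[0,0,-0.02]],"delta_rot":[[0,0,0],[0,0,0],[0,0,0]]}'
```

```text
time: 27.48
ee_pos: [0.6158, -0.1134, 0.0098]
orientation: [3.141, -0.001, 3.127]
wrist_force: [0.0, -0.5, -1.7]
gripper_width: 0.68
grip_force: 30.0
time: 27.85
ee_pos: [0.6163, -0.1135, 0.0058]
orientation: [3.142, 0.0, 3.127]
wrist_force: [-0.1, -0.3, -1.8]
gripper_width: 0.678
grip_force: 30.0
```

```bash
python3 -m pendant '{"translation":[[0,0,-0.005],[0,0,-0.005]],"delta_rot":[[0,0,0],[0,0,0]]}'
python3 -m pendant '{"translation":[[0,0,0],[0,0,0],[0,0,0],[0,0,0]],"delta_rot":[[0,0,0],[0,0,0],[0,0,0],[0,0,0]]}' 0.85
python3 -m pendant '{"translation":[[0,0,0.05],[0,0,0.15],[0,0,0.3],[0,0,0.35],[0,0,0.35]],"delta_rot":[[0,0,0],[0,0,0],[0,0,0],[0,0,0],[0,0,0]]}'
```

```text
time: 28.1
ee_pos: [0.6163, -0.1135, 0.0044]
orientation: [3.142, -0.0, 3.127]
wrist_force: [-0.2, 0.0, -1.5]
gripper_width: 0.684
grip_force: 30.0
time: 28.6
ee_pos: [0.6164, -0.1135, 0.0046]
orientation: [3.142, 0.0, 3.127]
wrist_force: [0.5, 0.3, 0.3]
gripper_width: 0.849
grip_force: 0.0
time: 29.22
ee_pos: [0.6169, -0.1136, 0.093]
orientation: [-3.142, 0.002, 3.127]
wrist_force: [-1.0, 0.5, -0.9]
gripper_width: 0.854
grip_force: 0.0
```

```bash
python3 -m pendant '{"translation":[[-0.08,0.2,0],[-0.15,0.4,0],[-0.23,0.6,0],[-0.3,0.797,0],[-0.301,0.797,0]],"delta_rot":[[0,0,-0.1],[0,0,-0.2],[0,0,-0.3],[0,0,-0.4],[0,0,-0.4]]}' 1
python3 -m pendant '{"translation":[[-0.08,0.2,0],[-0.15,0.4,0],[-0.23,0.6,0],[-0.301,0.797,0],[-0.301,0.797,0]],"delta_rot":[[0,0,-0.1],[0,0,-0.184],[0,0,-0.184],[0,0,-0.184],[0,0,-0.184]]}'
python3 - <<'E'
from h import *
im=viewer.get_image("scene");print(ctrl.get_state()['ee_pos'],ctrl.get_state()['orientation'])
cv2.imwrite("pics/p8.png",np.hstack([cv2.resize(im[100:280,130:400],(400,300)),cv2.resize(im[200:440,340:580],(400,300))]))
E
```

```text
time: 29.85
ee_pos: [0.5386, 0.0906, 0.0906]
orientation: [3.141, -0.003, 2.934]
wrist_force: [-0.5, -0.3, -0.1]
gripper_width: 1.0
grip_force: 0.0
time: 30.48
ee_pos: [0.4638, 0.2884, 0.0908]
orientation: [-3.142, -0.002, 2.842]
wrist_force: [-0.3, -0.7, 0.1]
gripper_width: 1.001
grip_force: 0.0
[0.46503866 0.285524   0.09083699] [-3.14021501e+00 -9.84719654e-04  2.83851600e+00]
```

View pics/p8.png

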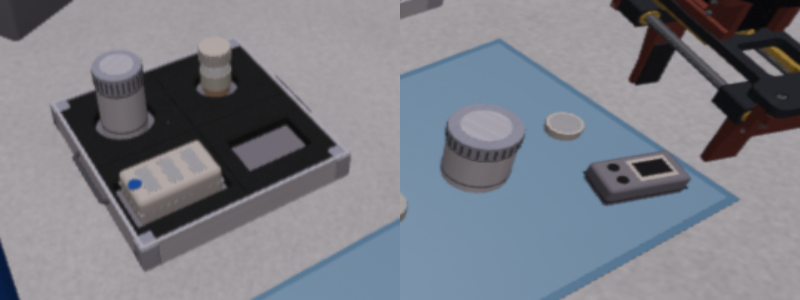

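The brick is seated, with the canister and jar upright in their cut-outs. Now I'll grasp the logger.

```bash
python3 -m pendant '{"translation":[[0,0,-0.15],[0,0,-0.3],[0,0,-0.37],[0,0,-0.405],[0,0,-0.405]],"delta_rot":[[0,0,0],[0,0,0],[0,0,0],[0,0,0],[0,0,0]]}'
python3 -m pendant '{"translation":[[0,0,0],[0,0,0],[0,0,0],[0,0,0],[0,0,0]],"delta_rot":[[0,0,0],[0,0,0],[0,0,0],[0,0,0],[0,0,0]]}' 0
python3 -m pendant '{"translation":[[0,0,0],[0,0,0],[0,0,0]],"delta_rot":[[0,0,0],[0,0,0],[0,0,0]]}'
```

```text
time: 31.15
ee_pos: [0.4663, 0.2845, -0.0092]
orientation: [-3.141, 0.0, 2.835]
wrist_force: [-0.3, -0.5, -0.0]
gripper_width: 0.999
grip_force: 0.0
time: 31.78
ee_pos: [0.4659, 0.2851, -0.0092]
orientation: [3.141, 0.0, 2.835]
wrist_force: [0.3, 0.4, 0.7]
gripper_width: 0.473
grip_force: 0.4
time: 32.15
ee_pos: [0.4659, 0.2851, -0.0092]
orientation: [3.141, 0.0, 2.835]
wrist_force: [0.0, 0.3, 1.2]
gripper_width: 0.454
grip_force: 30.0
```

```bash
python3 -m pendant '{"translation":[[0,0,0.04],[0,0,0.15],[0,0,0.28],[0,0,0.32],[0,0,0.32]],"delta_rot":[[0,0,0],[0,0,0],[0,0,0],[0,0,0],[0,0,0]]}'
python3 -m pendant '{"translation":[[0,-0.15,0],[0,-0.35,0],[0,-0.55,0],[0,-0.75,0],[0,-0.85,0]],"delta_rot":[[0,0,0],[0,0,0.1],[0,0,0.2],[0,0,0.3],[0,0,0.3]]}'
python3 -m pendant '{"translation":[[0.02,-0.15,0],[0.04,-0.35,0],[0.06,-0.55,0],[0.074,-0.7,0],[0.074,-0.738,0]],"delta_rot":[[0,0,0.1],[0,0,0.2],[0,0,0.284],[0,0,0.284],[0,0,0.284]]}'
python3 -m pendant '{"translation":[[0,0,0],[0,0,0],[0,0,0]],"delta_rot":[[0,0,0],[0,0,0],[0,0,0]]}'
```

```text
time: 32.78
ee_pos: [0.4661, 0.2851, 0.0711]
orientation: [3.141, 0.001, 2.835]
wrist_force: [-0.3, 0.3, -1.3]
gripper_width: 0.456
grip_force: 30.0
time: 33.4
ee_pos: [0.4646, 0.0692, 0.0694]
orientation: [-3.14, -0.002, 2.983]
wrist_force: [0.1, 0.2, -1.4]
gripper_width: 0.454
grip_force: 30.0
time: 34.02
ee_pos: [0.4833, -0.1147, 0.0694]
orientation: [-3.141, -0.002, 3.123]
wrist_force: [-0.1, 0.1, -0.7]
gripper_width: 0.452
grip_force: 30.0
time: 34.4
ee_pos: [0.4844, -0.1105, 0.0706]
orientation: [3.141, -0.0, 3.13]
wrist_force: [0.5, 0.6, -1.3]
gripper_width: 0.449
grip_force: 30.0
```

```bash
python3 -m pendant '{"translation":[[0,0,-0.08],[0,0,-0.13],[0,0,-0.13]],"delta_rot":[[0,0,0],[0,0,0],[0,0,0]]}'
python3 - <<'E'
from h import *
im=viewer.get_image("scene");print(ctrl.get_state()['ee_pos'])
cv2.imwrite("pics/p9.png",cv2.resize(im[100:280,130:400],(720,480),interpolation=cv2.INTER_CUBIC))
E
```

```text
time: 34.78
ee_pos: [0.4836, -0.1115, 0.0374]
orientation: [3.141, -0.002, 3.128]
wrist_force: [-0.1, 0.1, -0.8]
gripper_width: 0.455
grip_force: 30.0
[ 0.48409392 -0.11167222  0.03798438]
```

View pics/p9.png

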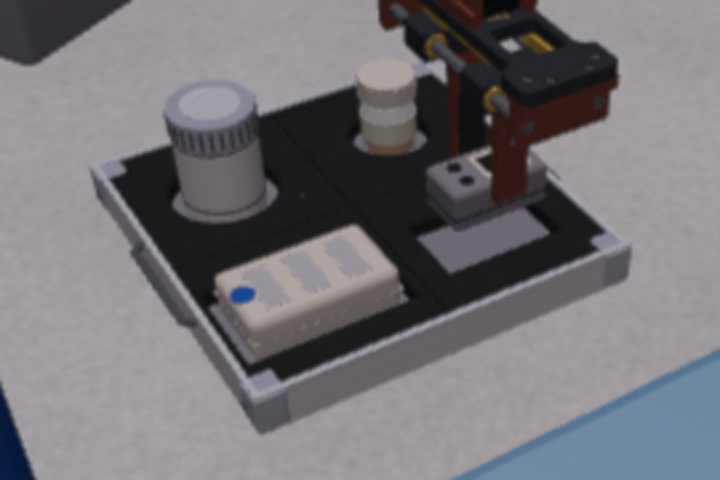

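The logger hovers aligned over the small rectangle, so I'll lower and release it.

```bash
python3 -m pendant '{"translation":[[0,0,-0.05],[0,0,-0.09],[0,0,-0.12],[0,0,-0.132],[0,0,-0.132]],"delta_rot":[[0,0,0],[0,0,0],[0,0,0],[0,0,0],[0,0,0]]}'
python3 -m pendant '{"translation":[[0,0,0],[0,0,0],[0,0,0],[0,0,0]],"delta_rot":[[0,0,0],[0,0,0],[0,0,0],[0,0,0]]}' 0.65
python3 -m pendant '{"translation":[[0,0,0.05],[0,0,0.15],[0,0,0.3],[0,0,0.45],[0,0,0.5]],"delta_rot":[[0,0,0],[0,0,0],[0,0,0],[0,0,0],[0,0,0]]}'
python3 -m pendant '{"translation":[[0,0.15,0],[0,0.4,0],[0,0.65,0],[0,0.8,0],[0,0.8,0]],"delta_rot":[[0,0,0],[0,0,0],[0,0,0],[0,0,0],[0,0,0]]}'
python3 -m pendant '{"translation":[[0,0,0],[0,0,0]],"delta_rot":[[0,0,0],[0,0,0]]}'
python3 - <<'E'
from h import *
im=viewer.get_image("scene");b=viewer.get_image("top")
cv2.imwrite("pics/p10.png",np.hstack([cv2.resize(im[100:400,130:460],(440,400)),cv2.resize(b[160:325,330:495],(350,400))]))
E
```

```text
time: 35.45
ee_pos: [0.4843, -0.112, 0.005]
orientation: [3.142, -0.0, 3.127]
wrist_force: [-0.7, -0.1, -0.5]
gripper_width: 0.452
grip_force: 30.0
time: 35.95
ee_pos: [0.4844, -0.112, 0.0053]
orientation: [-3.142, 0.0, 3.127]
wrist_force: [0.7, 1.0, -0.9]
gripper_width: 0.654
grip_force: 0.0
time: 36.58
ee_pos: [0.4857, -0.1123, 0.1331]
orientation: [-3.141, 0.004, 3.127]
wrist_force: [0.4, -0.2, -0.6]
gripper_width: 0.645
grip_force: 0.0
time: 37.2
ee_pos: [0.4836, 0.0913, 0.1298]
orientation: [3.141, -0.001, 3.133]
wrist_force: [0.0, -0.9, 0.1]
gripper_width: 0.651
grip_force: 0.0
time: 37.45
ee_pos: [0.4843, 0.0864, 0.1301]
orientation: [-3.141, -0.0, 3.125]
wrist_force: [0.1, 0.5, 0.7]
gripper_width: 0.65
grip_force: 0.0
```

View pics/p10.png

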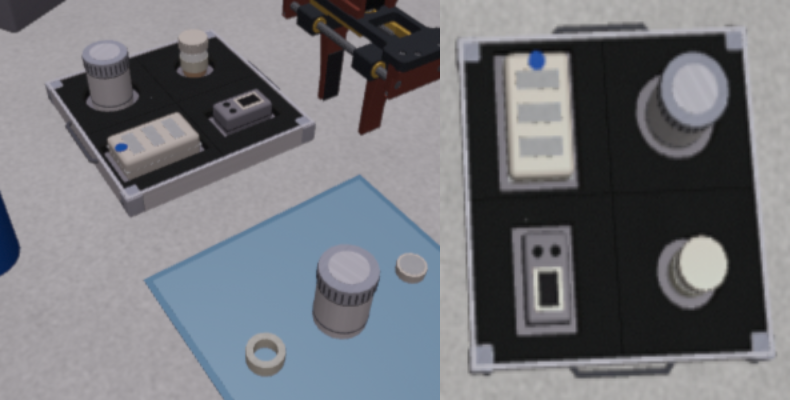

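All four items sit in their cut-outs, the empty canister stands on the pad, and the gripper is clear.

```bash
python3 -c "
from rig import finish_job
print(finish_job())"
```

```text
the job is handed in; nothing more can be done
None
```

The job is handed in at about 37 s of the 122 s limit: the last pictures show the full canister, jar, logger and brick upright in their matching cut-outs and the empty canister standing on the pad, but the hand-in returned no verdict.

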